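Stack the keyed tiers of a sewing organiser

TASK

Put the sewing organiser together: set the button tray on the thread-spool base and the lid on the button tray, each turned the right way round so that every lug drops fully into its matching notch and the tiers sit flush and level. Keep the button tray upright so that the buttons do not spill, and leave the scissors, the tape roll and the hole punch where they are.

Things in the scene. Friction and masses are not known exactly. Their poses are not given: they have to be found in the camera images.
- base_rim (a point): Base tier of the organiser: loose dark wooden box, 150 x 56 mm, 60 mm high, 8 mm walls, 0.6 kg, with three thread spools in it. Point: centre of its rim. Local x: long axis, z: up. Each wall has a notch 8 mm deep at the middle of its rim: 31 mm wide at the +x end, 13 mm at the -x end, 19 mm on both long sides (3 mm more than the lugs); their cut floors are pale bare wood.
- base_wide (a point): The wide (31 mm) notch of the base: middle of its mouth, on the rim, 71 mm from the rim's centre along local +x.
- tray_center (a point): Button tray, the middle tier: loose dark wooden box 150 x 56 mm with 8 mm walls 36 mm high, 0.18 kg, buttons inside; can be gripped across its 56 mm. Point: its centre, 18 mm above the walls' underside and 18 mm below its rim. Local x: long axis, z: up. Home on the base, the walls rest on the base's rim: the point is 18 mm above that rim, local x the same way.
- tray_wide (a point): Wide end of the tray (local +x), on the walls' underside, at the root of the wide lug. Lugs hang 7 mm below the middle of each wall (the tray stands on them): 28 mm wide here, 10 mm at the other end, 16 mm on both long sides, tapering by 5 mm to the tip. The tray's rim has the same notches as the base, straight above its lugs; they show which end is which.
- lid_handle (a point): Lid: loose dark wooden board 150 x 56 x 8 mm, 0.11 kg, with a bridge handle along its long axis. Point: centre of the handle's rail (70 mm long, 12 mm thick, 14 mm high), 31 mm above the board's underside, 23 mm above its top. Local x: long axis, z: up. Home on the tray, the board rests on the tray's rim: the point is 49 mm above the tray's centre, local x the same way.
- lid_wide (a point): Wide end of the lid (local +x), on the board's underside, at the root of the wide lug. Its four lugs are like the tray's: 7 mm long, 28 mm wide here, 10 mm at the other end, 16 mm on both long sides. They are let through the board, so that their ends show on top as pale rectangles as wide as the lugs and tell the ends apart.
- scissors: Bystander: scissors with orange handles, 87 x 199 x 9 mm, lying on the worktop behind the organiser. Origin: centre of the underside.
- tape: Bystander: flat paper tape roll, 94 mm across, 16 mm high. Origin: centre of the underside.
- punch: Bystander: hole punch, 80 x 108 x 71 mm. Origin: centre of the underside.
Things that resemble listed ones, but are neither listed nor needed, are in the scene too. What is shaped like the part that bears tray_center but red is not meant.

How it is judged:
By the outcome, as a careful person would: the job done as asked, in the order asked, and still so for the second after the job is handed in, with the robot touching nothing.
It also fails if it takes over 64 s, if anything falls off the work surface, if the arm or the gripper's body presses on something with over 40 N, if the wrist force passes 120 N, or if a joint passes its speed limit or range.

ROBOT

A 6-joint arm with a two-finger parallel gripper is mounted at the origin on a cart in front of the work surface, level with it; the furniture and walls round the work are solid. World frame = base frame: x ahead of the robot, y to its left, z up, the work surface at z = 0. Lengths are in m, angles in degrees, forces in N, time in s.
With the tool pointing down it reaches from about 0.3 to 0.875 m from the base axis. Payload 6.4 kg.
Tool frame: the origin (TCP) lies between the finger pads; the fingertips stand 8 mm ahead of it and the grasp point (between the pads) lies 11 mm behind it; z points along the fingers, y is the line along which they close (so a half turn about z gives the same grasp; the last joint's range is limited). The gripper opens to 88 mm and grips with 3 to 60 N. Pads are 18 mm wide; open, the fingers measure 123 mm over their backs; the gripper's body (75 mm by 187 mm) begins 45 mm behind the grasp point.
Start: joints at [56.19, 10.359, 92.074, -0, 77.567, -11.82], TCP at [0.215, 0.533, 0.247] pointing down, gripper open.
Joint ranges: [-171.53, 171.53], [-51.25, 118.39], [17.06, 147.69], [-65.23, 245.23], [0, 150.52], [-178.68, 178.68]. Speed limits (degrees/s): [147.25, 147.25, 172.46, 180, 180, 180].

INTERFACE

Orientations are given as a 3x3 rotation matrix whose columns are the frame's x, y, z axes.
In Python, from plant import robot gives the robot as it stands.
- The arm moves only by the tool drive_tool, never from a script. Its argument "deltas" is text: rows parted by semicolons, each of 7 numbers parted by spaces: the shift along the world's x, y, z normalised to -1 to 1, where 1 is 0.4 m, then the turn, a rotation vector about the world's x, y, z normalised to -1 to 1, where 1 is 45 degrees, then the opening, from -1 (shut) to 1 (fully open), so that 0 is half open. A call has 1 to 10 rows; each row is the pose to reach, as a shift and turn from the pose commanded when the call began; what a row does not reach only later rows make up. A row lasts 1/10 s, in which the tool goes at most 50 mm and 8.59 degrees, less where a joint would pass 70% of its speed; a pose out of reach is approached as far as the arm can. A call with a number of a shift or a turn outside -1 to 1 is refused whole. A call with a gripper value outside its range is refused whole. The fingers move at their own pace and stop on an object; "force" is the grip in N (left out, the last holds). Time passes only in rows, so rows that repeat a pose let the fingers close. It gives the time, the measured TCP pose, the force, the opening and the grip force at its end, in the units of the state.
- robot.get_obs(): the state, without advancing time (a new reading comes with each control period).
- robot.get_image(name): name is "side" or "top" or "wrist"; returns a dict with "pixels" (420x560x3 uint8, red, green, blue), "camera_matrix" (3x3 intrinsics, pixels), "k1" (the pictures are not rectified: a ray, as slopes to the right and down, at radius r is drawn at 1 + k1 r^2 times it, then the intrinsics apply), "camera_from_world" (4x4, takes a point from world to camera coordinates). Camera axes: x right, y down, z forward; pixel columns grow to the right and rows downward; lengths in m; the calibration is good to about 2 mm. A picture is of the moment at which its call begins. There is no depth.
- robot.finish_job(): hands the job in; it is judged then, once.
Trained networks look in the newest picture that a camera, given by its name, has taken for a name from the list of things; names that differ only in an ending like _2 or _b are one class to them, and where a whole thing is asked for, a point or a joint stands for the part that bears it (a point fixed in the world has none). Each returns a list of dicts, best first, with "conf" (0 to 1); they miss things now and then, are a little off and sometimes report something else, mostly with a low value. They report only what shows in the picture. A call takes as long as a camera call. They do not tell look-alikes from the thing itself.
- robot.masks_of(query, camera): "pixels" (420x560 bool, what is visible of it) and "extent" ([left, top, right, bottom] in pixels, round what is visible of it).
The state is a dict: "time_s": time; "q": joint angles; "joint_velocities": joint speeds; "joint_torque": joint torques, N m; "ee_pos": TCP position; "ee_rot": TCP orientation; "wrist_force": force on the tool from outside, world axes, zero at the start; "torque": the same for the moment, N m; "gripper_width": opening from 0.0 (shut) to 1.0 (fully open); "grip_force": force on a finger pad.
Only numpy, scipy, OpenCV 4.12 (cv2) and the standard library are available. Lean on these libraries where they do the work, as an engineer would, in place of code of your own. Each camera call takes 0.05 s, during which the arm holds its last target. There are 200 camera calls.

## Working session

There is one attempt and no reset: what is moved stays moved. The work goes in short steps, Python scripts to look and compute and a tool call to move; the robot and the scene stay as the last step left them, time stands still between calls to the robot, and variables do not carry over. Pictures are saved under pics/ and viewed, at most 13 in all, crops included, and the job is handed in when it is done.

Besides the shell and the picture viewer there is one more tool, called after ">>>" by a JSON object that holds its "name" and its "arguments". drive_tool: Moves the arm, as the interface text tells. Its arguments: {"type":"object","properties":{"deltas":{"type":"string"},"force":{"type":"number"}},"required":["deltas"]}

```bash
mkdir -p pics; ls; cat > h.py <<'E'
import numpy as np, cv2
from plant import robot
def ray(im,u,v):
    K=im["camera_matrix"];x=(u-K[0,2])/K[0,0];y=(v-K[1,2])/K[1,1]
    rd=np.hypot(x,y);r=rd
    for _ in range(20): r=rd/(1+im["k1"]*r*r)
    s=r/rd if rd>0 else 1
    T=im["camera_from_world"];R=T[:3,:3];c=-R.T@T[:3,3]
    return c,R.T@np.array([x*s,y*s,1])
def atz(im,u,v,z):
    c,d=ray(im,u,v);return c+d*(z-c[2])/d[2]
def proj(im,p):
    T=im["camera_from_world"];q=T[:3,:3]@np.asarray(p)+T[:3,3];x,y=q[0]/q[2],q[1]/q[2]
    f=1+im["k1"]*(x*x+y*y);K=im["camera_matrix"]
    return np.array([K[0,0]*x*f+K[0,2],K[1,1]*y*f+K[1,2]])
def save(im,name,crop=None,s=1):
    p=im["pixels"][:,:,::-1]
    if crop: l,t,r,b=crop;p=p[t:b,l:r]
    cv2.imwrite("pics/"+name,cv2.resize(p,None,fx=s,fy=s,interpolation=cv2.INTER_CUBIC))
E
python3 - <<'E'
from h import *
P=[]
for c in ["top","side"]:
    im=robot.get_image(c);P.append(im["pixels"])
    np.save(c+".npy",im,allow_pickle=True)
    T=im["camera_from_world"];print(c,-T[:3,:3].T@T[:3,3],im["camera_matrix"][0,0])
    for q in ["base_rim","tray_center","lid_handle","scissors","tape","punch"]:
        for m in robot.masks_of(q,c):
            ys,xs=np.nonzero(m["pixels"]);print(c,q,round(m["conf"],2),np.round(m["extent"]),len(xs),xs.mean().round(),ys.mean().round(),atz(im,xs.mean(),ys.mean(),.04).round(3))
cv2.imwrite("pics/a.png",P[0][:,:,::-1]);cv2.imwrite("pics/b.png",P[1][:,:,::-1])
o=robot.get_obs();print(o)
E
```

```text
pics
top [0.35740943 0.00410191 0.99541066] 379.9162071847901
top base_rim 0.59 [259. 175. 292. 240.] 1392 276.0 207.0 [ 0.533 -0.022  0.04 ]
top tray_center 0.65 [133. 214. 168. 277.] 1578 151.0 244.0 [0.428 0.288 0.04 ]
top tray_center 0.62 [187. 229. 248. 281.] 1344 215.0 255.0 [0.406 0.125 0.04 ]
top tray_center 0.39 [261. 178. 294. 241.] 1420 276.0 207.0 [ 0.533 -0.022  0.04 ]
top lid_handle 0.95 [338. 234. 396. 286.] 1283 365.0 259.0 [ 0.406 -0.251  0.04 ]
top scissors 0.95 [212. 132. 268. 161.] 497 231.0 146.0 [0.691 0.1   0.04 ]
top tape 0.41 [213. 135. 272. 160.] 413 234.0 145.0 [0.695 0.093 0.04 ]
top punch 0.68 [291. 120. 335. 154.] 1016 311.0 137.0 [ 0.726 -0.111  0.04 ]
side [ 0.06823945 -0.81892483  0.55280991] 434.5364061633519
side base_rim 0.92 [251. 200. 311. 245.] 2014 281.0 224.0 [ 0.524 -0.037  0.04 ]
side tray_center 0.94 [195. 193. 227. 234.] 952 210.0 214.0 [0.393 0.091 0.04 ]
side tray_center 0.72 [167. 174. 228. 201.] 1062 196.0 187.0 [0.418 0.257 0.04 ]
side tray_center 0.51 [252. 205. 312. 249.] 1846 281.0 225.0 [ 0.523 -0.039  0.04 ]
side lid_handle 0.92 
[... 472 characters left out ...]
9342e+01, -1.18201471e+01]), 'joint_velocities': array([ 0.07181691, -0.04581002,  0.02221083,  0.00056065,  0.05382496,
       -0.0744371 ]), 'joint_torque': array([-1.32163295e-03, -4.33708906e+01, -3.42110324e+01,  7.00514484e-02,
        3.06781742e-02, -2.00819483e-05]), 'ee_pos': array([0.21528263, 0.53320759, 0.24673981]), 'ee_rot': array([[-9.27266853e-01,  3.74401098e-01,  1.94798425e-05],
       [ 3.74401098e-01,  9.27266853e-01,  1.94088329e-05],
       [-1.07963239e-05,  2.52904418e-05, -1.00000000e+00]]), 'wrist_force': array([ 0.34931384, -0.34037187, -0.24676516]), 'torque': array([-0.01061195,  0.03769569, -0.01093801]), 'grip_force': 0.0, 'gripper_width': 0.9982050216546757}
```

View pics/a.png

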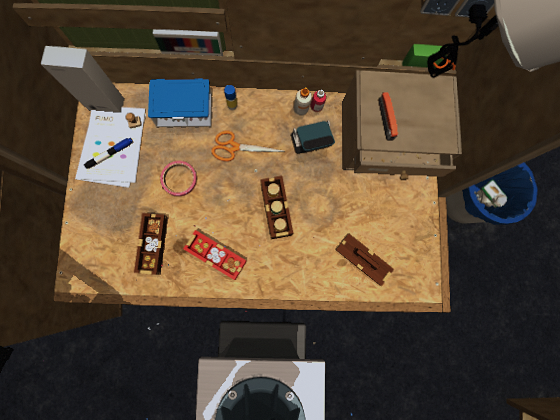

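View pics/b.png

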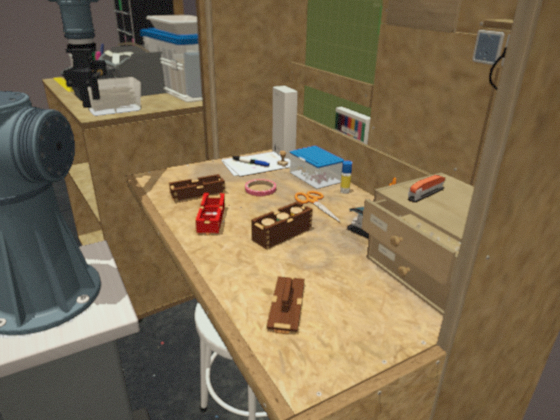

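The top view shows the dark tray at (151,244), a red look-alike at (215,255), the base with spools at (276,207) and the lid at (365,259). Candidates for the tray are the dark one at (151,244), the red one at (215,255, not meant) and the base at (276,207, it holds spools). I choose (151,244) and check it in a close crop.

```bash
python3 - <<'E'
from h import *
a=np.load("top.npy",allow_pickle=True).item()["pixels"][:,:,::-1]
c=[a[205:285,125:175],a[170:250,250:300],a[225:295,330:400]]
c=[cv2.resize(x,None,fx=480/x.shape[0],fy=480/x.shape[0],interpolation=cv2.INTER_CUBIC)[:, :300] if i<2 else cv2.resize(x,(200*1,200)) for i,x in enumerate(c)]
l=np.zeros((480,200,3),np.uint8);l[:200]=c[2]
cv2.imwrite("pics/c.png",np.hstack([c[0],c[1],l]))
E
```

```text
(no output)
```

View pics/c.png

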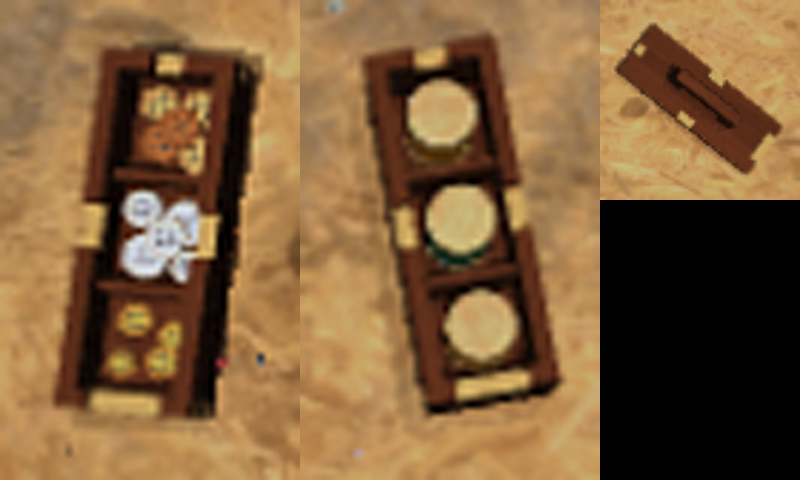

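```bash
python3 - <<'E'
from h import *
im=np.load("top.npy",allow_pickle=True).item()
for n,pn,pw,z in [("tray",(153.3,215.5),(145.8,272.2),.035),("base",(271.7,179.7),(282,234.3),.052),("lid",(343.7,242.5),(390,273),.015)]:
    A=atz(im,*pn,z);B=atz(im,*pw,z);d=B-A
    print(n,A.round(4),B.round(4),"c",((A+B)/2).round(4),"len",np.linalg.norm(d).round(4),"yaw",np.degrees(np.arctan2(d[1],d[0])).round(1))
w=robot.get_image("wrist");o=robot.get_obs()
T=w["camera_from_world"];print("cam",-T[:3,:3].T@T[:3,3],T[:3,:3].round(3),w["camera_matrix"],w["k1"])
E
```

```text
tray [0.5006 0.2886 0.035 ] [0.3578 0.2957 0.035 ] c [0.4292 0.2922 0.035 ] len 0.1429 yaw 177.2
base [ 0.6013 -0.0086  0.052 ] [ 0.4621 -0.0389  0.052 ] c [ 0.5317 -0.0238  0.052 ] len 0.1425 yaw -167.7
lid [ 0.45   -0.2023  0.015 ] [ 0.3742 -0.3243  0.015 ] c [ 0.4121 -0.2633  0.015 ] len 0.1436 yaw -121.8
cam [0.1450701  0.56190858 0.38488881] [[ 0.375  0.927  0.001]
 [ 0.885 -0.358  0.296]
 [ 0.275 -0.11  -0.955]] [[339.72720396   0.         276.89530988]
 [  0.         339.72720396 210.04742852]
 [  0.           0.           1.        ]] -0.04814426921206869
```

>>> {"name": "drive_tool", "arguments": {"deltas": "0.05 -0.06 0 0 0 0.05 1;0.16 -0.18 -0.05 0 0 0.15 1;0.27 -0.3 -0.12 0 0 0.25 1;0.38 -0.43 -0.18 0 0 0.35 1;0.48 -0.54 -0.23 0 0 0.42 1;0.53 -0.59 -0.24 0 0 0.427 1;0.535 -0.602 -0.24 0 0 0.427 1;0.535 -0.602 -0.24 0 0 0.427 1;0.535 -0.602 -0.24 0 0 0.427 1"}}

```text
time_s: 1.65
ee_pos: [0.4299, 0.2913, 0.1503]
ee_rot: [[-0.999, 0.052, -0.001], [0.052, 0.999, -0.0], [0.001, -0.0, -1.0]]
wrist_force: [-0.7, 0.4, -0.1]
gripper_width: 0.998
grip_force: 0.0
```

```bash
python3 - <<'E'
from h import *
w=robot.get_image("wrist");np.save("w1.npy",w,allow_pickle=True);save(w,"d.png")
o=robot.get_obs();print(o["time_s"],o["ee_pos"],o["ee_rot"])
for d in [(0,0)]:
  for p in [(.5006,.2886,.035),(.3578,.2957,.035)]: print(proj(w,p))
E
```

```text
1.7 [0.42927344 0.292399   0.15078824] [[-9.98750457e-01  4.99727882e-02 -4.95280950e-04]
 [ 4.99726182e-02  9.98750527e-01  3.49862225e-04]
 [ 5.12145701e-04  3.24674572e-04 -9.99999816e-01]]
[277.77701699 287.15414806]
[277.42042977 110.42014705]
```

View pics/d.png

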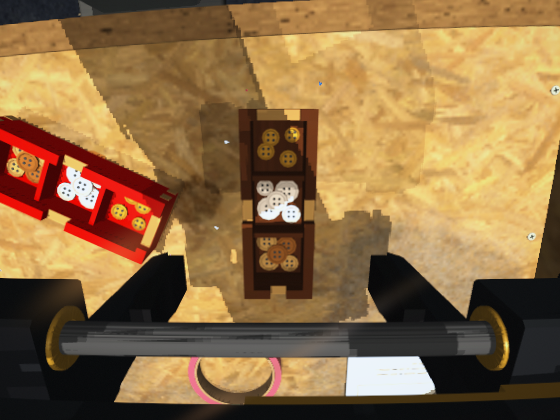

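The wrist view shows the dark tray upright: wide notch at (277,114), narrow notch at (278,291), rim corners about (239,110), (318,110), (312,298) and (245,298). The red look-alike is on the left.

```bash
python3 - <<'E'
from h import *
w=np.load("w1.npy",allow_pickle=True).item()
C=[atz(w,u,v,.043) for u,v in [(239,109.5),(318,109.5),(312.5,298.5),(244.5,298.5)]]
print(np.round(C,4),np.mean(C,0))
a=(C[0]+C[1])/2-(C[2]+C[3])/2;print(np.linalg.norm(a),np.degrees(np.arctan2(a[1],a[0])))
print(np.round([atz(w,277.5,114,.035),atz(w,278.5,292,.035)],4))
E
```

```text
[[0.3556 0.269  0.043 ]
 [0.3585 0.3239 0.043 ]
 [0.5081 0.3169 0.043 ]
 [0.5052 0.2608 0.043 ]] [0.43185921 0.29267418 0.043     ]
0.14977616928132695 177.0870242891816
[[0.3603 0.2956 0.035 ]
 [0.5053 0.289  0.035 ]]
```

>>> {"name": "drive_tool", "arguments": {"deltas": "0.006 0 -0.08 0 0 0 1;0.006 0 -0.17 0 0 0 1;0.006 0 -0.25 0 0 0 1;0.006 0 -0.3 0 0 0 1;0.006 0 -0.321 0 0 0 1;0.006 0 -0.321 0 0 0 1;0.006 0 -0.321 0 0 0 1;0.006 0 -0.321 0 0 0 0;0.006 0 -0.321 0 0 0 0;0.006 0 -0.321 0 0 0 0", "force": 25}}

```text
time_s: 2.7
ee_pos: [0.4323, 0.2926, 0.0231]
ee_rot: [[-0.999, 0.049, 0.001], [0.049, 0.999, 0.001], [-0.001, 0.001, -1.0]]
wrist_force: [-0.6, -0.3, -0.4]
gripper_width: 0.752
grip_force: 0.0
```

>>> {"name": "drive_tool", "arguments": {"deltas": "0 0 0 0 0 0 0;0 0 0 0 0 0 0;0 0 0.02 0 0 0 0;0 0 0.06 0 0 0 0;0 0 0.12 0 0 0 0;0 0 0.18 0 0 0 0;0 0 0.24 0 0 0 0;0 0 0.28 0 0 0 0;0 0 0.3 0 0 0 0;0 0 0.3 0 0 0 0"}}

```text
time_s: 3.7
ee_pos: [0.4322, 0.2926, 0.1433]
ee_rot: [[-0.999, 0.048, 0.002], [0.048, 0.999, 0.001], [-0.002, 0.001, -1.0]]
wrist_force: [-0.1, -0.3, -2.5]
gripper_width: 0.635
grip_force: 25.0
```

```bash
python3 - <<'E'
from h import *
w=robot.get_image("wrist");np.save("w2.npy",w,allow_pickle=True);save(w,"e.png")
o=robot.get_obs();print(o["time_s"],o["ee_pos"],o["ee_rot"],o["wrist_force"],o["torque"],o["grip_force"],o["gripper_width"])
E
```

```text
3.75 [0.43157441 0.29232347 0.14227806] [[-9.98824985e-01  4.84627135e-02  1.17280293e-04]
 [ 4.84627219e-02  9.98824990e-01  6.98823995e-05]
 [-1.13755797e-04  7.54840089e-05 -9.99999991e-01]] [-0.00858324  0.11731524 -2.37915228] [0.09734654 0.04848413 0.00639782] 25.000007045455277 0.6331561710435923
```

View pics/e.png

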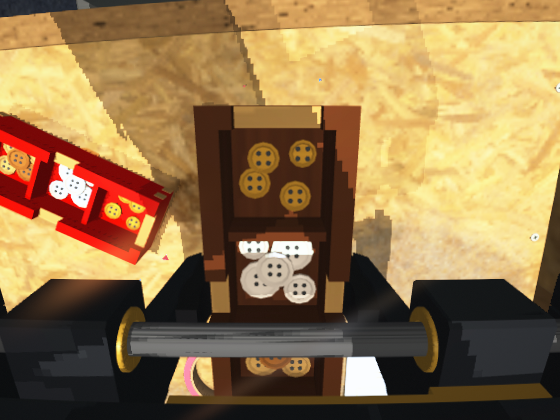

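The tray is gripped level with its buttons in place; its wide notch spans (233–321, 104–128). Next I look at the base from beside it.

>>> {"name": "drive_tool", "arguments": {"deltas": "0.007 -0.014 0.01 0 0 0.01 0;0.025 -0.05 0.02 0 0 0.04 0;0.055 -0.11 0.02 0 0 0.08 0;0.09 -0.18 0.02 0 0 0.13 0;0.125 -0.255 0.02 0 0 0.185 0;0.16 -0.325 0.02 0 0 0.24 0;0.19 -0.39 0.02 0 0 0.285 0;0.212 -0.43 0.02 0 0 0.315 0;0.225 -0.455 0.02 0 0 0.333 0;0.228 -0.463 0.02 0 0 0.338 0"}}

```text
time_s: 4.75
ee_pos: [0.5229, 0.1056, 0.1493]
ee_rot: [[-0.977, -0.214, -0.002], [-0.214, 0.977, -0.0], [0.002, 0.0, -1.0]]
wrist_force: [0.0, 0.2, -2.7]
gripper_width: 0.638
grip_force: 25.0
```

>>> {"name": "drive_tool", "arguments": {"deltas": "0 0 0 0 0 0 0;0 0 0 0 0 0 0;0 0 0 0 0 0 0"}}

```text
time_s: 5.05
ee_pos: [0.5224, 0.1078, 0.1501]
ee_rot: [[-0.976, -0.216, -0.001], [-0.216, 0.976, 0.0], [0.001, 0.0, -1.0]]
wrist_force: [-0.1, 0.1, -2.1]
gripper_width: 0.637
grip_force: 25.0
```

```bash
python3 - <<'E'
from h import *
w=robot.get_image("wrist");np.save("w3.npy",w,allow_pickle=True);save(w,"f.png",(0,40,400,340),2)
o=robot.get_obs();print(o["time_s"],o["ee_pos"],o["ee_rot"],o["wrist_force"],o["torque"])
c=np.array([.5317,-.0238]);t=np.radians(192.3);R=np.array([[np.cos(t),-np.sin(t)],[np.sin(t),np.cos(t)]])
for p in [(75,28),(75,-28),(-75,-28),(-75,28),(71,0),(-71,0)]: print(proj(w,[*(c+R@np.array(p)/1000),.06 if p[1] else .052]).round(1))
E
```

```text
5.1 [0.52252689 0.10782779 0.15021127] [[-9.76345493e-01 -2.16216094e-01 -2.82509181e-04]
 [-2.16216123e-01  9.76345524e-01  7.64830606e-05]
 [ 2.59289706e-04  1.35756931e-04 -9.99999957e-01]] [ 0.34435922 -0.2358221  -2.90760376] [ 0.05646516 -0.02889238 -0.02818889]
[32.5 78.2]
[116.4  76.3]
[142.4 285.9]
[ 71.3 284.9]
[81.5 84.3]
[110.5 275.9]
```

View pics/f.png

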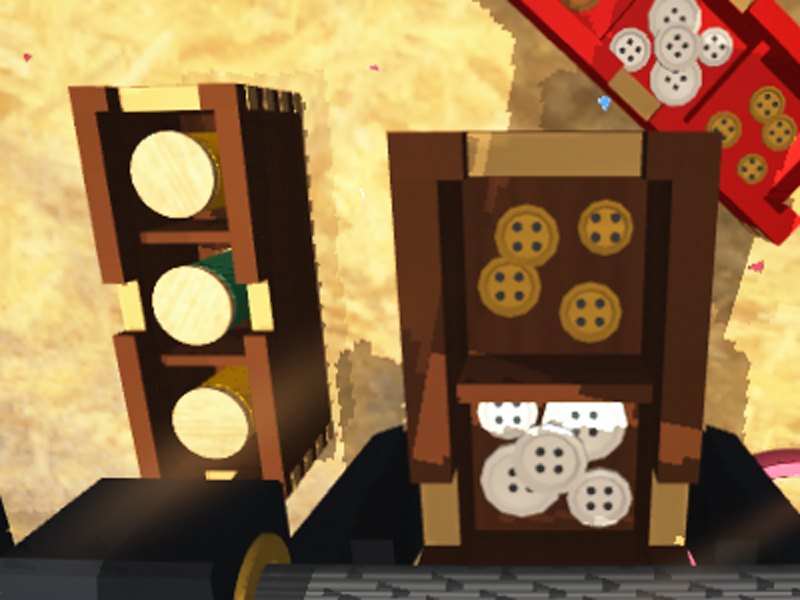

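Crop view: the base's wide rim corners are at full-picture pixels (35,84) and (119,82), with its wide notch towards the top of the image. The held tray's wide rim corners are at (193,106) and (360,106). Both wide ends face the same way. Next I fit both poses.

```bash
cat >> h.py <<'E'
from scipy.optimize import least_squares
def fit(w,pts,uv,x0,zfree=False):
    pts=np.array(pts)/1000;uv=np.array(uv,float)
    def f(p):
        c,s=np.cos(p[2]),np.sin(p[2]);z=p[3] if zfree else x0[3]
        return np.ravel([proj(w,[p[0]+c*a-s*b,p[1]+s*a+c*b,z+h])-q for (a,b,h),q in zip(pts,uv)])
    r=least_squares(f,x0);p=r.x.copy();p[2]=np.degrees(p[2])
    return p.round(4),r.fun.reshape(-1,2).round(1)
E
python3 - <<'E'
from h import *
w=np.load("w3.npy",allow_pickle=True).item()
P=[(75,28,0),(75,-28,0),(9.5,28,0),(-9.5,28,0),(9.5,-28,0),(-9.5,-28,0)]
t=np.radians(192.3)
print(fit(w,P,[(35,84),(119,82.5),(51.5,181),(57.5,207.5),(126.3,180.5),(132.5,207.5)],[.53,-.024,t,.06]))
Q=[(75,28,0),(75,-28,0),(9.5,28,0),(9.5,-28,0)]
uv=[(193.5,106.5),(360.5,106),(205,281),(351,281)]
for zf in (0,1): print(fit(w,Q,uv,[.522,.108,t,.171],zf))
E
```

```text
(array([ 5.347000e-01, -2.280000e-02,  1.919511e+02,  6.000000e-02]), array([[-0.6, -1. ],
       [-0.8, -0.8],
       [-0.2,  0.5],
       [-1.4, -0.1],
       [ 3. ,  1.3],
       [-0.1,  0.6]]))
(array([5.217000e-01, 1.081000e-01, 1.927014e+02, 1.710000e-01]), array([[-0.6, -0.5],
       [ 0.9, -0.7],
       [ 0.8,  1.1],
       [-1.1,  0.5]]))
(array([5.218000e-01, 1.082000e-01, 1.927013e+02, 1.704000e-01]), array([[-0.2, -0.2],
       [ 0.5, -0.4],
       [ 1.1,  0.6],
       [-1.4,  0. ]]))
```

>>> {"name": "drive_tool", "arguments": {"deltas": "0.002 -0.02 0 0 0 0 0;0.006 -0.07 0 0 0 -0.005 0;0.013 -0.14 0 0 0 -0.01 0;0.02 -0.21 0 0 0 -0.016 0;0.026 -0.27 -0.02 0 0 -0.016 0;0.03 -0.31 -0.05 0 0 -0.016 0;0.0325 -0.325 -0.09 0 0 -0.016 0;0.0325 -0.3275 -0.12 0 0 -0.016 0;0.0325 -0.3275 -0.14 0 0 -0.016 0;0.0325 -0.3275 -0.145 0 0 -0.016 0"}}

```text
time_s: 6.1
ee_pos: [0.5349, -0.023, 0.0909]
ee_rot: [[-0.979, -0.204, -0.002], [-0.204, 0.979, 0.001], [0.002, 0.001, -1.0]]
wrist_force: [0.2, -0.3, -2.0]
gripper_width: 0.633
grip_force: 25.0
```

>>> {"name": "drive_tool", "arguments": {"deltas": "0 0 0 0 0 0 0;0 0 -0.005 0 0 0 0;0 0 -0.01 0 0 0 0;0 0 -0.015 0 0 0 0;0 0 -0.02 0 0 0 0;0 0 -0.0225 0 0 0 0;0 0 -0.0225 0 0 0 0"}}

```text
time_s: 6.8
ee_pos: [0.5358, -0.0238, 0.0831]
ee_rot: [[-0.979, -0.203, -0.0], [-0.203, 0.979, 0.0], [0.0, 0.0, -1.0]]
wrist_force: [0.1, 0.1, -2.1]
gripper_width: 0.634
grip_force: 25.0
```

```bash
python3 - <<'E'
from h import *
o=robot.get_obs();print(o["time_s"],o["ee_pos"],o["wrist_force"],o["torque"])
s=robot.get_image("side");save(s,"g.png",(230,160,350,260),6)
E
```

```text
6.8 [ 0.5357615  -0.02379581  0.08312383] [ 0.09579419  0.09537821 -2.11119149] [ 0.06631366 -0.03816599  0.00642336]
```

View pics/g.png

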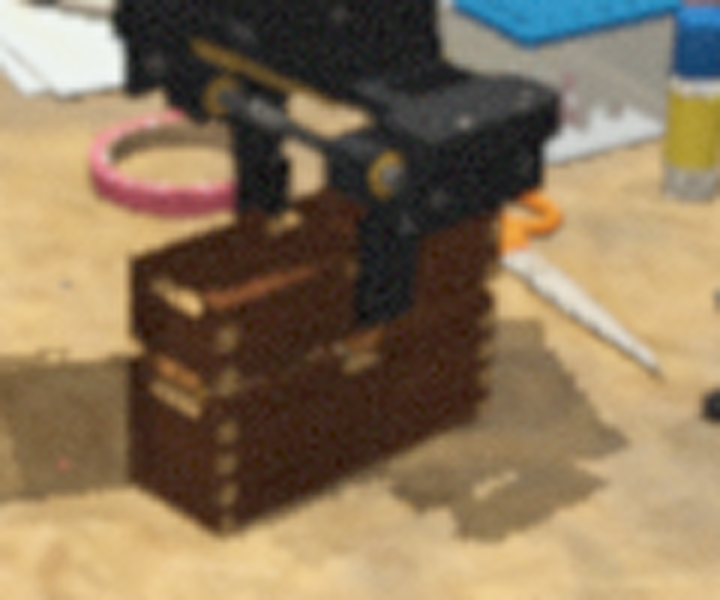

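The side view shows the tray hanging just above the base, with corners aligned and wide notches on the same end. I lower it on.

>>> {"name": "drive_tool", "arguments": {"deltas": "0 0 -0.0025 0 0 0 0;0 0 -0.005 0 0 0 0;0 0 -0.0075 0 0 0 0;0 0 -0.01 0 0 0 0;0 0 -0.0125 0 0 0 0;0 0 -0.015 0 0 0 0;0 0 -0.0175 0 0 0 0;0 0 -0.0175 0 0 0 0"}}

```text
time_s: 7.65
ee_pos: [0.5358, -0.0238, 0.0762]
ee_rot: [[-0.979, -0.203, -0.0], [-0.203, 0.979, 0.0], [0.0, 0.0, -1.0]]
wrist_force: [0.6, 1.3, -1.0]
gripper_width: 0.629
grip_force: 25.0
```

>>> {"name": "drive_tool", "arguments": {"deltas": "0 0 -0.0025 0 0 0 0;0 0 -0.004 0 0 0 0;0 0 -0.004 0 0 0 0"}}

```text
time_s: 7.95
ee_pos: [0.536, -0.0237, 0.0757]
ee_rot: [[-0.979, -0.203, -0.0], [-0.203, 0.979, -0.0], [0.0, -0.0, -1.0]]
wrist_force: [-3.0, 2.1, 7.1]
gripper_width: 0.632
grip_force: 25.0
```

>>> {"name": "drive_tool", "arguments": {"deltas": "0 0 0 0 0 0 0.5;0 0 0 0 0 0 0.8;0 0 0 0 0 0 1;0 0 0 0 0 0 1;0 0 0.03 0 0 0 1;0 0 0.09 0 0 0 1;0 0 0.16 0 0 0 1;0 0 0.22 0 0 0 1;0 0 0.25 0 0 0 1;0 0 0.25 0 0 0 1"}}

```text
time_s: 8.95
ee_pos: [0.5372, -0.0242, 0.1771]
ee_rot: [[-0.979, -0.203, 0.004], [-0.203, 0.979, -0.001], [-0.004, -0.002, -1.0]]
wrist_force: [-0.1, -0.9, 0.6]
gripper_width: 1.004
grip_force: 0.0
```

```bash
python3 - <<'E'
from h import *
o=robot.get_obs();print(o["time_s"],o["ee_pos"],o["wrist_force"])
w=robot.get_image("wrist");np.save("w4.npy",w,allow_pickle=True)
s=robot.get_image("side")
a=cv2.resize(s["pixels"][165:260,235:335],(400,380),interpolation=cv2.INTER_CUBIC)
b=cv2.resize(w["pixels"][60:340,180:380],(400,560),interpolation=cv2.INTER_CUBIC)
c=np.zeros((560,800,3),np.uint8);c[:380,:400]=a;c[:,400:]=b
cv2.imwrite("pics/i.png",c[:,:,::-1])
E
```

```text
8.95 [ 0.53723791 -0.02415048  0.17708088] [-0.14298298 -0.86573587  0.60028103]
```

View pics/i.png

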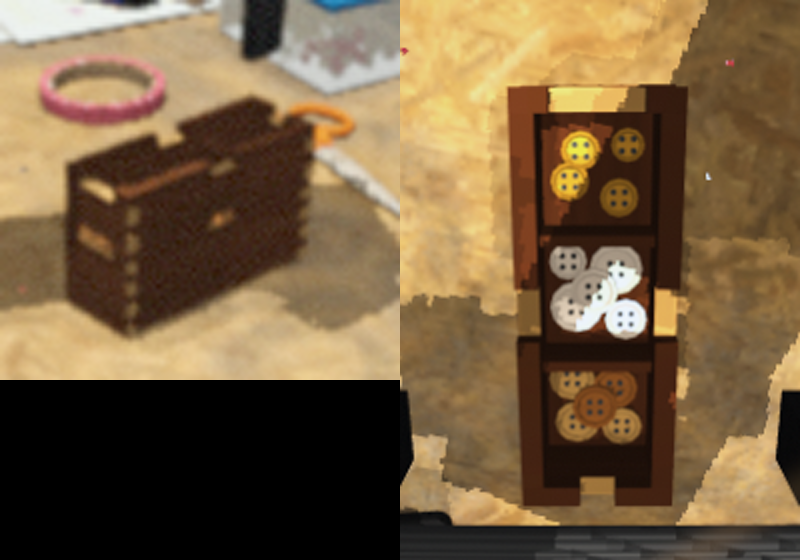

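The tray sits flush on the base with its lugs in the notches and the buttons in place; rim corners are at full-picture (234,103), (323,103), (316,312) and (242,313). On to the lid, turning the tool -134° to keep the last joint in range.

>>> {"name": "drive_tool", "arguments": {"deltas": "-0.01 -0.02 0 0 0 -0.15 1;-0.04 -0.08 0 0 0 -0.3 1;-0.09 -0.17 0 0 0 -0.5 1;-0.14 -0.27 0 0 0 -0.65 1;-0.19 -0.37 0 0 0 -0.85 1;-0.24 -0.46 0 0 0 -0.99 1;-0.28 -0.54 -0.02 0 0 -0.99 1;-0.305 -0.585 -0.04 0 0 -0.99 1;-0.3125 -0.598 -0.04 0 0 -0.99 1"}}

```text
time_s: 9.95
ee_pos: [0.4087, -0.2635, 0.1563]
ee_rot: [[-0.839, 0.545, -0.003], [0.545, 0.839, 0.003], [0.005, 0.001, -1.0]]
wrist_force: [0.5, 0.1, -0.9]
gripper_width: 0.999
grip_force: 0.0
```

>>> {"name": "drive_tool", "arguments": {"deltas": "0 0 0 0 0 -0.19 1;0 0 0 0 0 -0.38 1;0 0 0 0 0 -0.57 1;0 0 0 0 0 -0.76 1;0 0 0 0 0 -0.99 1;0 0 0 0 0 -0.99 1"}}

```text
time_s: 10.55
ee_pos: [0.411, -0.2616, 0.158]
ee_rot: [[-0.215, 0.977, -0.001], [0.977, 0.215, 0.002], [0.002, -0.001, -1.0]]
wrist_force: [-0.2, -0.8, -0.0]
gripper_width: 1.0
grip_force: 0.0
```

>>> {"name": "drive_tool", "arguments": {"deltas": "0 0 0 0 0 -0.19 1;0 0 0 0 0 -0.38 1;0 0 0 0 0 -0.57 1;0 0 0 0 0 -0.76 1;0 0 0 0 0 -0.95 1;0 0 0 0 0 -0.99 1;0 0 0 0 0 -0.99 1;0 0 0 0 0 -0.99 1"}}

```text
time_s: 11.35
ee_pos: [0.411, -0.2621, 0.1582]
ee_rot: [[0.527, 0.85, -0.001], [0.85, -0.527, 0.001], [0.0, -0.001, -1.0]]
wrist_force: [-0.2, 0.6, 0.5]
gripper_width: 1.001
grip_force: 0.0
```

```bash
python3 - <<'E'
from h import *
w=np.load("w4.npy",allow_pickle=True).item()
print(fit(w,[(75,28,0),(75,-28,0),(-75,-28,0),(-75,28,0)],[(234,103.5),(323.5,103.5),(316.2,312.2),(242,313)],[.535,-.023,np.radians(192),.096]))
o=robot.get_obs();print(o["time_s"],o["ee_pos"],o["q"],np.degrees(np.arctan2(o["ee_rot"][1,0],o["ee_rot"][0,0])))
w=robot.get_image("wrist");np.save("w5.npy",w,allow_pickle=True);save(w,"j.png",(130,40,430,340),2)
E
```

```text
(array([ 5.35500e-01, -2.32000e-02,  1.91898e+02,  9.60000e-02]), array([[-0.6,  0. ],
       [ 0.5, -0.3],
       [ 0.2,  0.6],
       [-0.2, -0.1]]))
11.35 [ 0.41095661 -0.26213758  0.15823638] [-4.65236317e+01  5.05979821e+00  1.09046651e+02  1.01042181e-02
  6.59638877e+01 -1.47075203e+01] 58.17975202090184
```

View pics/j.png

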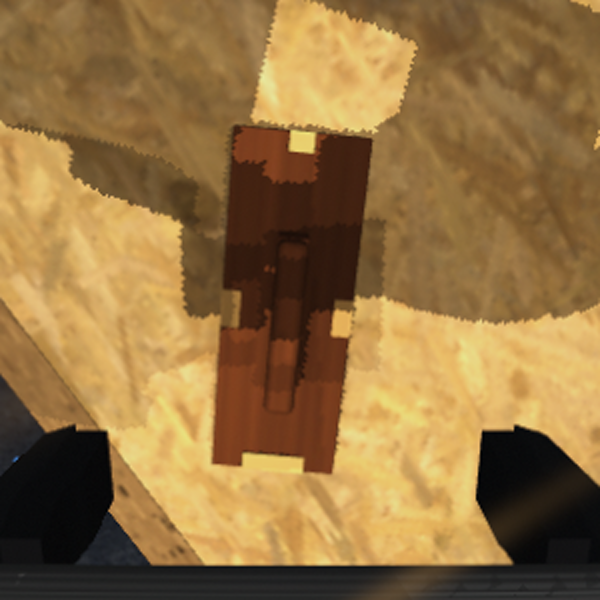

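The wrist view shows the lid with its narrow lug end at top (crop 301,142) and wide one at the bottom (273,462), handle rail from (293,240) to (280,412). Corners in the crop: (235,126), (372,139), (332,473), (213,463).

```bash
python3 - <<'E'
from h import *
w=np.load("w5.npy",allow_pickle=True).item()
print(fit(w,[(-75,28,0),(-75,-28,0),(75,28,0),(75,-28,0)],[(316,109.5),(247.5,103),(296,276.5),(236.5,271.5)],[.412,-.263,np.radians(238),.015]))
# rail top ends
print(np.round([atz(w,130+292/2,40+240/2,.045),atz(w,130+280/2,40+411/2,.045)],4))
E
```

```text
(array([ 4.103000e-01, -2.587000e-01,  2.328776e+02,  1.500000e-02]), array([[ 0.8, -0.5],
       [-0.7, -0.8],
       [ 0.5,  0.9],
       [-0.6,  0.9]]))
[[ 0.431  -0.2295  0.045 ]
 [ 0.3908 -0.2851  0.045 ]]
```

>>> {"name": "drive_tool", "arguments": {"deltas": "0 0.005 -0.06 0 0 -0.05 1;-0.001 0.0095 -0.14 0 0 -0.115 1;-0.001 0.0095 -0.22 0 0 -0.115 1;-0.001 0.0095 -0.285 0 0 -0.115 1;-0.001 0.0095 -0.315 0 0 -0.115 1;-0.001 0.0095 -0.325 0 0 -0.115 1;-0.001 0.0095 -0.325 0 0 -0.115 1;-0.001 0.0095 -0.325 0 0 -0.115 0;-0.001 0.0095 -0.325 0 0 -0.115 -0.5;-0.001 0.0095 -0.325 0 0 -0.115 -1", "force": 25}}

```text
time_s: 12.4
ee_pos: [0.411, -0.2597, 0.0297]
ee_rot: [[0.603, 0.798, 0.001], [0.798, -0.603, -0.001], [-0.0, 0.002, -1.0]]
wrist_force: [0.2, -0.1, 0.2]
gripper_width: 0.749
grip_force: 0.0
```

>>> {"name": "drive_tool", "arguments": {"deltas": "0 0 0 0 0 0 -1;0 0 0 0 0 0 -1;0 0 0 0 0 0 -1;0 0 0 0 0 0 -1;0 0 0 0 0 0 -1;0 0 0 0 0 0 -1"}}

```text
time_s: 13.0
ee_pos: [0.4105, -0.2592, 0.0287]
ee_rot: [[0.603, 0.797, -0.0], [0.797, -0.603, 0.0], [0.0, -0.0, -1.0]]
wrist_force: [1.0, 0.2, -0.4]
gripper_width: 0.211
grip_force: 0.0
```

>>> {"name": "drive_tool", "arguments": {"deltas": "0 0 0 0 0 0 -1;0 0 0 0 0 0 -1;0 0 0 0 0 0 -1;0 0 0.02 0 0 0 -1;0 0 0.07 0 0 0 -1;0 0 0.15 0 0 0 -1;0 0 0.24 0 0 0 -1;0 0 0.33 0 0 0 -1;0 0 0.39 0 0 0 -1;0 0 0.42 0 0 0 -1"}}

```text
time_s: 14.0
ee_pos: [0.4114, -0.26, 0.1998]
ee_rot: [[0.603, 0.798, 0.003], [0.798, -0.603, -0.003], [-0.001, 0.004, -1.0]]
wrist_force: [0.9, -0.5, -2.0]
gripper_width: 0.13
grip_force: 25.0
```

>>> {"name": "drive_tool", "arguments": {"deltas": "0.01 0.03 0.005 0 0 -0.05 -1;0.03 0.11 0.005 0 0 -0.15 -1;0.05 0.22 0.005 0 0 -0.27 -1;0.07 0.34 0.005 0 0 -0.4 -1;0.09 0.46 0.005 0 0 -0.53 -1;0.11 0.58 0.005 0 0 -0.66 -1;0.135 0.69 0 0 0 -0.77 -1;0.155 0.78 0 0 0 -0.86 -1;0.17 0.84 -0.02 0 0 -0.9 -1;0.175 0.869 -0.04 0 0 -0.911 -1"}}

```text
time_s: 15.0
ee_pos: [0.4803, 0.0907, 0.18]
ee_rot: [[0.978, 0.208, -0.001], [0.208, -0.978, 0.0], [-0.001, -0.001, -1.0]]
wrist_force: [-0.0, 0.1, -0.8]
gripper_width: 0.131
grip_force: 25.0
```

>>> {"name": "drive_tool", "arguments": {"deltas": "0 0 -0.04 0 0 0 -1;0 0 -0.04 0 0 0 -1;0 0 -0.04 0 0 0 -1;0 0 -0.04 0 0 0 -1"}}

```text
time_s: 15.4
ee_pos: [0.4807, 0.088, 0.1652]
ee_rot: [[0.979, 0.205, 0.0], [0.205, -0.979, -0.0], [0.0, 0.0, -1.0]]
wrist_force: [-0.1, -0.1, -1.3]
gripper_width: 0.13
grip_force: 25.0
```

```bash
python3 - <<'E'
from h import *
o=robot.get_obs();print(o["time_s"],o["ee_pos"],o["ee_rot"],o["torque"],o["gripper_width"],o["grip_force"])
w=robot.get_image("wrist");np.save("w6.npy",w,allow_pickle=True);save(w,"k.png",(170,50,560,340),2)
E
```

```text
15.4 [0.48074666 0.08801558 0.16518996] [[ 9.78659163e-01  2.05489679e-01  4.83843505e-04]
 [ 2.05489734e-01 -9.78659269e-01 -6.52377244e-05]
 [ 4.60112252e-04  1.63270370e-04 -9.99999881e-01]] [-0.05691704  0.15852652 -0.0200667 ] 0.13004806515036615 24.99803278595209
```

View pics/k.png

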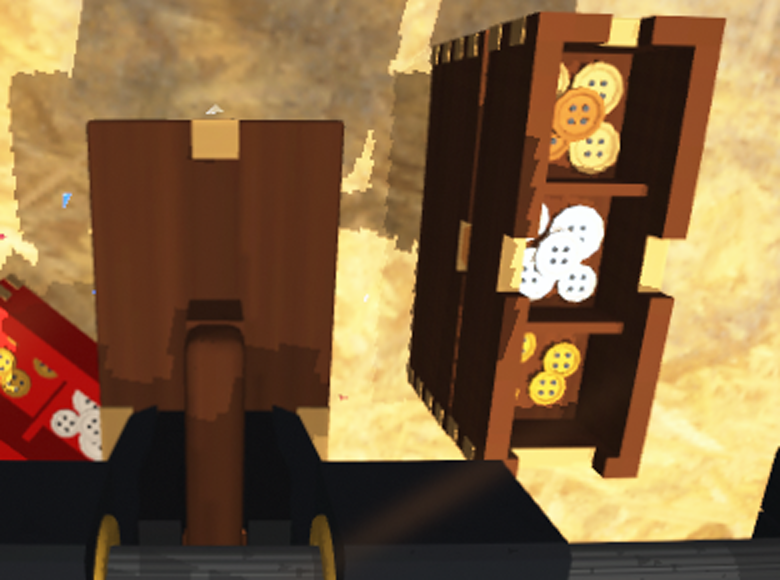

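Wrist view: the lid is held level, narrow lug at (215,140 in crop), and the tray stack is on the right with its narrow notch also at top (625,32), so both face the same way. I fit both poses.

```bash
python3 - <<'E'
from h import *
w=np.load("w6.npy",allow_pickle=True).item();t=np.radians(192)
print(fit(w,[(-75,-28,0),(-75,28,0),(75,28,0),(-9.5,28,0),(9.5,28,0),(-9.5,-28,0),(9.5,-28,0)],[(440,56),(532.5,59),(487,288.5),(513.5,169),(505,198.5),(421.5,169),(419,196)],[.5355,-.0232,t,.096]))
Q=[(-75,-28,0),(-75,28,0),(-8,-28,0),(-8,28,0)];uv=[(214,111),(342,110.5),(220.5,254),(334.5,254)]
for z in (0,1): print(fit(w,Q,uv,[.481,.088,t,.152],z))
E
```

```text
(array([ 5.353000e-01, -2.270000e-02,  1.912203e+02,  9.600000e-02]), array([[-1.1, -1.3],
       [-0.6, -0.3],
       [-1.2,  0.2],
       [-2.4,  0.6],
       [ 0.2,  0.2],
       [ 3.2, -0.9],
       [ 1.8,  1.6]]))
(array([4.807000e-01, 8.780000e-02, 1.917975e+02, 1.520000e-01]), array([[-1.2, -0.3],
       [ 1. ,  0.3],
       [-0.5,  0.1],
       [ 0.8,  0.1]]))
(array([4.805000e-01, 8.780000e-02, 1.917974e+02, 1.510000e-01]), array([[-0.8,  0.1],
       [ 0.5,  0.7],
       [-0.1, -0.5],
       [ 0.4, -0.4]]))
```

>>> {"name": "drive_tool", "arguments": {"deltas": "0.01 -0.02 0 0 0 0 -1;0.03 -0.06 0 0 0 0 -1;0.06 -0.12 0 0 0 0 -1;0.09 -0.18 0 0 0 0 -1;0.115 -0.235 0 0 0 0 -1;0.13 -0.265 -0.02 0 0 0 -1;0.137 -0.277 -0.05 0 0 0 -1;0.137 -0.277 -0.08 0 0 0 -1;0.137 -0.277 -0.095 0 0 0 -1;0.137 -0.277 -0.095 0 0 0 -1"}}

```text
time_s: 16.45
ee_pos: [0.5337, -0.0212, 0.1248]
ee_rot: [[0.978, 0.207, -0.004], [0.207, -0.978, 0.001], [-0.003, -0.002, -1.0]]
wrist_force: [0.4, -0.1, -0.5]
gripper_width: 0.131
grip_force: 25.0
```

>>> {"name": "drive_tool", "arguments": {"deltas": "0 0 0 0 0 0 -1;0 0 0 0 0 0 -1;0 0 0 0 0 0 -1"}}

```text
time_s: 16.75
ee_pos: [0.5356, -0.0222, 0.1273]
ee_rot: [[0.978, 0.207, 0.001], [0.207, -0.978, -0.0], [0.001, 0.0, -1.0]]
wrist_force: [0.4, -0.4, -1.1]
gripper_width: 0.131
grip_force: 25.0
```

>>> {"name": "drive_tool", "arguments": {"deltas": "0 -0.0015 -0.004 0 0 0 -1;0 -0.0015 -0.008 0 0 0 -1;0 -0.0015 -0.012 0 0 0 -1;0 -0.0015 -0.016 0 0 0 -1;0 -0.0015 -0.02 0 0 0 -1;0 -0.0015 -0.0225 0 0 0 -1;0 -0.0015 -0.0225 0 0 0 -1"}}

```text
time_s: 17.45
ee_pos: [0.5353, -0.0231, 0.1177]
ee_rot: [[0.979, 0.206, 0.0], [0.206, -0.979, -0.0], [0.0, 0.0, -1.0]]
wrist_force: [0.4, -0.6, -0.6]
gripper_width: 0.132
grip_force: 25.0
```

>>> {"name": "drive_tool", "arguments": {"deltas": "0 0 -0.0025 0 0 0 -1;0 0 -0.005 0 0 0 -1;0 0 -0.005 0 0 0 -1"}}

```text
time_s: 17.75
ee_pos: [0.5355, -0.0232, 0.1175]
ee_rot: [[0.978, 0.206, 0.0], [0.206, -0.978, -0.001], [0.0, 0.001, -1.0]]
wrist_force: [-7.5, -0.5, 14.2]
gripper_width: 0.129
grip_force: 25.0
```

>>> {"name": "drive_tool", "arguments": {"deltas": "0 0 0.004 0 0 0 -1;0 0 0.004 0 0 0 -0.4;0 0 0.004 0 0 0 0;0 0 0.004 0 0 0 0;0 0 0.004 0 0 0 0;0 0 0.06 0 0 0 0;0 0 0.14 0 0 0 0;0 0 0.22 0 0 0 0;0 0 0.26 0 0 0 0;0 0 0.26 0 0 0 0"}}

```text
time_s: 18.75
ee_pos: [0.537, -0.0234, 0.2225]
ee_rot: [[0.979, 0.206, 0.005], [0.206, -0.979, -0.001], [0.005, 0.002, -1.0]]
wrist_force: [0.2, -0.7, 0.4]
gripper_width: 0.501
grip_force: 0.0
```

```bash
python3 - <<'E'
from h import *
o=robot.get_obs();print(o["time_s"],o["ee_pos"],o["wrist_force"])
w=robot.get_image("wrist");s=robot.get_image("side")
a=cv2.resize(s["pixels"][150:260,235:335],(400,440),interpolation=cv2.INTER_CUBIC)
b=cv2.resize(w["pixels"][60:340,180:380],(400,560),interpolation=cv2.INTER_CUBIC)
c=np.zeros((560,800,3),np.uint8);c[:440,:400]=a;c[:,400:]=b
cv2.imwrite("pics/l.png",c[:,:,::-1])
E
```

```text
18.75 [ 0.5369765  -0.02342287  0.22253055] [ 0.24970375 -0.6660162   0.39800787]
```

View pics/l.png

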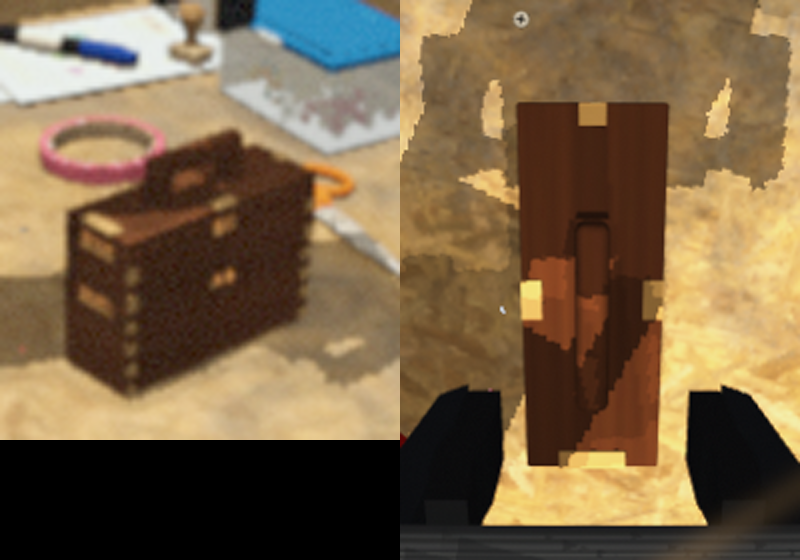

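The pictures show all three tiers flush and level: the lid's lugs at crop (592,114), (605,459), (532,300) and (652,300) sit in the notches, and the gripper is clear.

>>> {"name": "drive_tool", "arguments": {"deltas": "0 0 0 0 0 0 0;0 0 0 0 0 0 0;0 0 0 0 0 0 0"}}

```text
time_s: 19.15
ee_pos: [0.5348, -0.0229, 0.2186]
ee_rot: [[0.979, 0.206, -0.002], [0.206, -0.979, 0.001], [-0.002, -0.001, -1.0]]
wrist_force: [-0.9, 1.0, 0.4]
gripper_width: 0.495
grip_force: 0.0
```

```bash
python3 -c "
from plant import robot
print(robot.finish_job())"
```

```text
the job is handed in; nothing more can be done
None
```

I set the button tray on the base and the lid on the tray, both the right way round and flush in the last pictures. The buttons stayed in, the bystanders were not touched, and I handed the job in at about 19 s. No verdict came back.

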